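# Fit the mixing head onto the bench tube mixer

### The job

Take the mixing head out of the tube rack and fit it onto the tube mixer: let its pin down into the well, feel about gently over the dark well floor until the pin drops into the blind drive hole, and let the head go when it is fully home, flange resting level on the three rubber studs of the cover. Never press or knock the head hard against the mixer, and leave the other things on the table alone.

Things in the scene. Friction and masses are not known exactly. Their poses are not given: they have to be found in the camera images.
- head: mixing head, loose, about 0.15 kg: round grey flange, 66 mm across, 8 mm thick; on it a square grip block, 26 x 26 mm, 8 to 49 mm above the flange's underside, sides along the body's x and y; below it a steel pin, 10 mm across, 58 mm long. Origin: centre of the flange's underside, z up. Parked upright in the rack, flange on its top, pin hanging in a cell.
- pin_tip (a point): centre of the free, slightly chamfered end of the head's pin, 58 mm below the flange's underside; same axes as the head
- mixer: bench tube mixer, fixed: black box with white cover, 110 mm (x) x 130 mm (y), 70 mm high over three rubber studs, dial and switch on its front (-x) face. Origin: centre of its underside, z up. The flat white cover has a round opening in its middle, the mouth of a well, and round it three black rubber studs 2 mm proud, 24 mm from the well's axis, for the flange to rest on.
- mixer_well (a point): centre of the well's mouth, level with the tops of the three studs, 70 mm above the table; z up. The well is 40 mm across, straight, dark, 46 mm deep from here. With the pin's end on the well floor the flange stands 12 mm above the studs; with the pin in the drive hole the flange rests on the studs, pin end 12 mm below the well floor.
- mixer_floor (a point): point on the well's axis at the level of its flat black floor, 24 mm above the table. The floor is an eccentric drive disc, stopped anywhere, unyielding to gentle pushes. In it is one blind hole for the pin: 12 mm across, 1 mm chamfer, 18 mm deep, its centre 3 to 6.5 mm from this point in an unknown direction (not measured).
- rack: cream wire tube rack, fixed, 136 mm (x) x 71 mm (y), 74 mm high; origin: centre of its underside. Its cells are about 19 mm square; the head's pin hangs in the cell 32 mm from the centre towards the rack's -x end, middle row, and lifts straight out.
- cup: bystander: specimen cup with white screw lid, 55 mm across, 72 mm high; origin: centre of its underside
- dropper: bystander: brown dropper bottle, 33 mm across, 106 mm high; origin: centre of its underside
- roll: bystander: roll of labels lying flat, 72 mm across, 30 mm high; origin: centre of its underside
There are look-alikes about, which are no part of the job. What is shaped like the head but green or purple is not meant.

How it is judged:
By the outcome, as a careful person would: the job done as asked, in the order asked, and still so for the second after the job is handed in, with the robot touching nothing.
It also fails if it takes over 64 s, if anything falls off the work surface, if the arm or the gripper's body presses on something with over 40 N, if the wrist force passes 120 N, or if a joint passes its speed limit or range.

### The arm

A 6-joint arm with a two-finger parallel gripper is mounted at the origin on a cart in front of the work surface, level with it; the furniture and walls round the work are solid. World frame = base frame: x ahead of the robot, y to its left, z up, the work surface at z = 0. Lengths are in m, angles in degrees, forces in N, time in s.
With the tool pointing down it reaches from about 0.375 to 0.9 m from the base axis. Payload 3.1 kg.
Tool frame: the origin (TCP) lies on the centre line of the jaws, within the pads' length; the fingertips stand 25 mm ahead of it and the grasp point (between the pads) lies 6 mm ahead of it; z points along the fingers, y is the line along which they close (so a half turn about z gives the same grasp; the last joint's range is limited). The gripper opens to 87 mm and grips with 3 to 60 N. Pads are 19 mm wide; open, the fingers measure 117 mm over their backs; the gripper's body (75 mm by 190 mm) begins 51 mm behind the grasp point.
Start: joints at [-84.826, 30.224, 82.088, -0, 67.689, -10.227], TCP at [0.166, -0.603, 0.248] pointing down, gripper open.
Joint ranges: [-176.69, 176.69], [-43.24, 126.21], [12.49, 139.97], [-82, 262], [0, 151.66], [-163.58, 163.58]. Speed limits (degrees/s): [159.86, 159.86, 180, 180, 180, 180].

### API

Orientations are given as a 3x3 rotation matrix whose columns are the frame's x, y, z axes.
In Python, from rig import read_state, capture, camera_params, hand_in gives the robot as it stands.
- The arm moves only by the tool apply_moves, never from a script. Its argument "rows" is a list of rows, each an object of numbers: "x", "y", "z": the shift along the tool's x, y, z in mm; "rx", "ry", "rz": the turn, a rotation vector about the tool's x, y, z in units of 6 degrees (1.0 is 6 degrees); "claw": the closure in counts, from 0 (fully open) to 255 (shut). A call has 1 to 10 rows; each row is the pose to reach, as a shift and turn from the pose commanded when the call began, along the tool's axes at that moment; what a row does not reach only later rows make up. A row lasts 1/8 s, in which the tool goes at most 62.5 mm and 10.7 degrees, less where a joint would pass 70% of its speed; a pose out of reach is approached as far as the arm can. A call with a gripper value outside its range is refused whole. The fingers move at their own pace and stop on an object; the grip force is fixed at half the most. Time passes only in rows, so rows that repeat a pose let the fingers close. It gives the time, the measured TCP pose, the force, the opening and the grip force at its end, in the units of the state.
- read_state(): the state, without advancing time (a new reading comes with each control period).
- capture(name): name is "scene" or "top" or "wrist"; returns (picture, depth): 400x640x3 uint8, red, green, blue; 400x640 float32, m along the optical axis (not along the pixel's ray), 0 where there is no reading.
- camera_params(name): a dict with "fx", "fy", "cx", "cy" (pixels), "xyz" and "orientation" of the camera in the world. Camera axes: x right, y up, looking along -z (the intrinsics and any distortion apply to the point x, -y, -z); pixel columns grow to the right and rows downward; lengths in m; the calibration is good to about 2 mm. A picture is of the moment at which its call begins: read the wrist's pose just before it. camera_params takes no time and is no camera call; for the wrist camera it gives the pose at the moment of the call.
- hand_in(): hands the job in; it is judged then, once.
The state is a dict: "time_s": time; "joint_positions": joint angles; "qvel": joint speeds; "tau": joint torques, N m; "position": TCP position; "tcp_rot": TCP orientation; "force": force on the tool from outside, world axes, zero at the start; "moment": the same for the moment, N m; "opening": opening from 0.0 (shut) to 1.0 (fully open); "grasp_force": force on a finger pad.
Only numpy, scipy, OpenCV 4.12 (cv2) and the standard library are available. Lean on these libraries where they do the work, as an engineer would, in place of code of your own. Each camera call takes 0.05 s, during which the arm holds its last target. There are 200 camera calls.

## Working session

There is one attempt and no reset: what is moved stays moved. The work goes in short steps, Python scripts to look and compute and a tool call to move; the robot and the scene stay as the last step left them, time stands still between calls to the robot, and variables do not carry over. Pictures are saved under pics/ and viewed, at most 10 in all, crops included, and the job is handed in when it is done.

Besides the shell and the picture viewer there is one more tool, called after ">>>" as a command line: name --argument value ..., lists and objects as JSON in quotes. apply_moves: Moves the arm, as the interface text tells. Its arguments: {"type":"object","properties":{"rows":{"type":"array"}},"required":["rows"]}

```bash
mkdir -p pics; ls; cat > h.py <<'E'
import numpy as np, cv2
from rig import read_state, capture, camera_params, hand_in
def save(n,im): cv2.imwrite('pics/'+n,cv2.cvtColor(im,cv2.COLOR_RGB2BGR))
def ray(p,u,v):
    d=np.array([(u-p['cx'])/p['fx'],-(v-p['cy'])/p['fy'],-1.0]); R=np.array(p['orientation']); return np.array(p['xyz']),R@d
def onplane(p,u,v,z):
    o,d=ray(p,u,v); return o+d*(z-o[2])/d[2]
def atdepth(p,u,v,D):
    o,d=ray(p,u,v); return o+d*D
E
python3 - <<'E'
from h import *
for n in('scene','top'):
    im,d=capture(n); save(n+'.png',im); np.savez(n+'.npz',im=im,d=d); print(n,camera_params(n))
s=read_state(); print(s)
E
```

```text
pics
scene {'fx': 516.7013587404209, 'fy': 516.7013587404209, 'cx': 318.06095213808834, 'cy': 202.59298838523773, 'xyz': array([0.08444801, 0.97777025, 0.98671726]), 'orientation': array([[-0.87651111,  0.33496097, -0.34573027],
       [-0.48117601, -0.58865472,  0.64958084],
       [ 0.01406847,  0.73572194,  0.67713759]])}
top {'fx': 405.14302665097256, 'fy': 405.14302665097256, 'cx': 320.66613737922154, 'cy': 197.30545779221717, 'xyz': array([0.48074154, 0.09890474, 1.19642643]), 'orientation': array([[-2.89882443e-02,  9.97945055e-01, -5.71432257e-02],
       [-9.99576564e-01, -2.90851282e-02, -8.64323353e-04],
       [-2.52456526e-03,  5.70939740e-02,  9.98365617e-01]])}
{'time_s': 0.1, 'joint_positions': array([-8.48255933e+01,  3.02740924e+01,  8.21488035e+01, -9.49712704e-04,
        6.76909599e+01, -1.02277859e+01]), 'qvel': array([-0.04212324, -0.07798329, -0.15017181,  0.04888197,  0.0346701 ,
       -0.03023189]), 'tau': array([ 4.64560162e-05, -4.40985918e+01, -1.77150822e+01,  6.33730413e-02,
        5.33934811e-02, -3.80114500e-05]), 'position': array([ 0.16595814, -0.60192364,  0.24666594]), 'tcp_rot': array([[ 9.64083599e-01,  2.65598903e-01, -1.94489712e-04],
       [ 2.65598759e-01, -9.64081629e-01,  1.97767714e-03],
       [ 3.37764920e-04, -1.95830232e-03, -9.99998025e-01]]), 'force': array([ 0.58762648,  0.06350336, -0.55936136]), 'moment': array([-0.01607022,  0.04215184,  0.0196101 ]), 'grasp_force': 0.0, 'opening': 1.0007712557814568}
```

View pics/scene.png

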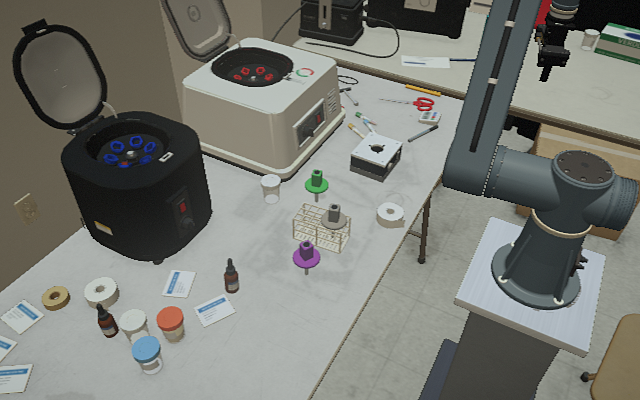

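View pics/top.png

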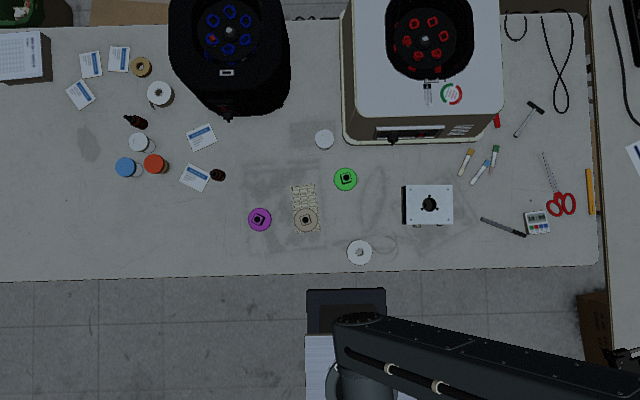

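Top view: candidates shaped like the head are grey on the rack (306,220), green (346,179) and purple (260,219). In the scene view they are at (334,215), (317,180) and (306,255). The grey one in the rack fits the description. The mixer's well is at top (429,204). The crop below checks the choice.

```bash
python3 - <<'E'
from h import *
p=camera_params('top');z=np.load('top.npz');im,d=z['im'],z['d']
a=cv2.resize(im[170:250,280:360],(400,400),interpolation=cv2.INTER_CUBIC);b=cv2.resize(im[170:250,390:470],(400,400),interpolation=cv2.INTER_CUBIC)
save('crop.png',np.hstack([a,b]))
for n,u,v,zz in(('blocktop',306,220,.123),('well',429,204,.07),('roll',360,252,.03),('green',346,179,.05),('purple',260,219,.05)):
    print(n,onplane(p,u,v,zz),'depthpt',atdepth(p,u,v,d[v,u]))
E
```

```text
blocktop [0.48319777 0.14036182 0.123     ] depthpt [0.48319844 0.14037317 0.12270615]
well [ 0.51780372 -0.20066012  0.07      ] depthpt [ 0.51940508 -0.21360351  0.02133013]
roll [ 0.38755629 -0.00802761  0.03      ] depthpt [ 0.38520287 -0.01072822  0.00054156]
green [0.59633504 0.02643866 0.05      ] depthpt [0.59042322 0.0301448  0.10863185]
purple [0.48995618 0.27309238 0.05      ] depthpt [0.48949231 0.26432369 0.10771166]
```

View pics/crop.png

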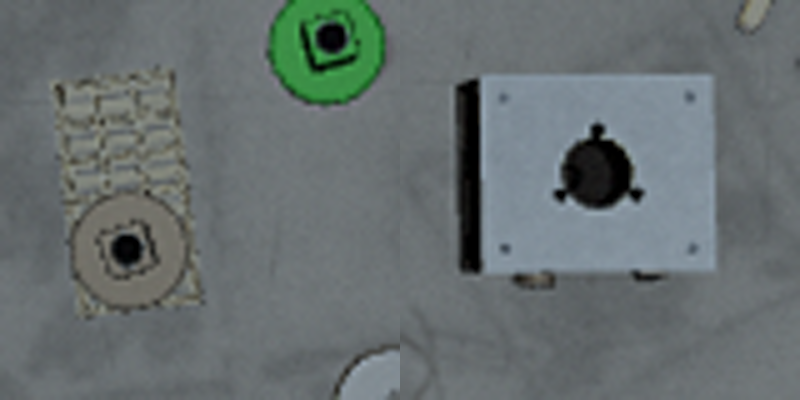

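The left crop shows the grey flange at (130,250) with a slightly turned square block, so the choice stands. On the right is the well at (598,173), which is top pixel (429.6,204.6), with three studs.

```bash
cat >> h.py <<'E'
def go(x,y,z,yaw=None):
    # yaw: world direction (deg) of tool y (closing line); picks the nearer half turn; tool kept vertical
    from scipy.spatial.transform import Rotation as Ro
    s=read_state(); R=np.array(s['tcp_rot']); sh=R.T@(np.array([x,y,z])-s['position'])*1e3
    out={'shift':sh.round(1)}
    if yaw is not None:
        for k in (0,180):
            a=np.radians(yaw+k); Y=np.array([np.cos(a),np.sin(a),0]); Z=np.array([0,0,-1.]); T=np.c_[np.cross(Y,Z),Y,Z]
            out[k]=(Ro.from_matrix(R.T@T).as_rotvec(degrees=True)/6).round(2)
    print(out,'j6',s['joint_positions'][5].round(1)); return out
E
python3 - <<'E'
from h import *
s=read_state();p=camera_params('wrist');R=np.array(s['tcp_rot'])
print(R.T@(p['xyz']-s['position']));print((R.T@p['orientation']).round(3),p['fx'],p['cx'],p['cy'])
go(.518,-.20,.26)
go(.45,-.20,.26,90)
E
```

```text
[ 0.07752906  0.00056674 -0.13703615]
[[-0.     0.958  0.288]
 [ 1.     0.     0.001]
 [ 0.001  0.288 -0.958]] 301.5799113025793 314.9169642676514 200.06289082314012
{'shift': array([ 446.2, -294. ,  -12.6])} j6 -10.2
{'shift': array([ 380.6, -312.1,  -12.6]), 0: array([  0.  ,  -0.03, -27.43]), 180: array([-0.02, -0.  ,  2.57])} j6 -10.2
```

>>> apply_moves --rows '[{"x": 446, "y": -294, "z": -12, "rz": 2.57}, {"x": 446, "y": -294, "z": -12, "rz": 2.57}, {"x": 446, "y": -294, "z": -12, "rz": 2.57}, {"x": 446, "y": -294, "z": -12, "rz": 2.57}, {"x": 446, "y": -294, "z": -12, "rz": 2.57}, {"x": 446, "y": -294, "z": -12, "rz": 2.57}, {"x": 446, "y": -294, "z": -12, "rz": 2.57}, {"x": 446, "y": -294, "z": -12, "rz": 2.57}, {"x": 446, "y": -294, "z": -12, "rz": 2.57}, {"x": 446, "y": -294, "z": -12, "rz": 2.57}]'

```text
validation failed for argument at $.ro...
```

>>> apply_moves --rows '[{"x": 446, "y": -294, "z": -12, "rx": 0, "ry": 0, "rz": 2.57, "claw": 0}, {"x": 446, "y": -294, "z": -12, "rx": 0, "ry": 0, "rz": 2.57, "claw": 0}, {"x": 446, "y": -294, "z": -12, "rx": 0, "ry": 0, "rz": 2.57, "claw": 0}, {"x": 446, "y": -294, "z": -12, "rx": 0, "ry": 0, "rz": 2.57, "claw": 0}, {"x": 446, "y": -294, "z": -12, "rx": 0, "ry": 0, "rz": 2.57, "claw": 0}, {"x": 446, "y": -294, "z": -12, "rx": 0, "ry": 0, "rz": 2.57, "claw": 0}, {"x": 446, "y": -294, "z": -12, "rx": 0, "ry": 0, "rz": 2.57, "claw": 0}, {"x": 446, "y": -294, "z": -12, "rx": 0, "ry": 0, "rz": 2.57, "claw": 0}, {"x": 446, "y": -294, "z": -12, "rx": 0, "ry": 0, "rz": 2.57, "claw": 0}, {"x": 446, "y": -294, "z": -12, "rx": 0, "ry": 0, "rz": 2.57, "claw": 0}]'

```text
time_s: 1.35
position: [0.519, -0.1984, 0.2592]
tcp_rot: [[1.0, 0.004, -0.0], [0.004, -1.0, 0.0], [-0.0, -0.0, -1.0]]
force: [0.1, -0.3, 0.8]
opening: 0.999
grasp_force: 0.0
```

```bash
python3 - <<'E'
from h import *
p=camera_params('wrist');im,d=capture('wrist'); np.savez('w1.npz',im=im,d=d,**p); save('w1.png',im)
go(.483,.1405,.26,90)
E
```

```text
{'shift': array([ -34.2, -340.3,   -0.8]), 0: array([-2.000e-02, -0.000e+00, -2.998e+01]), 180: array([-0.  ,  0.01,  0.02])} j6 57.3
```

View pics/w1.png

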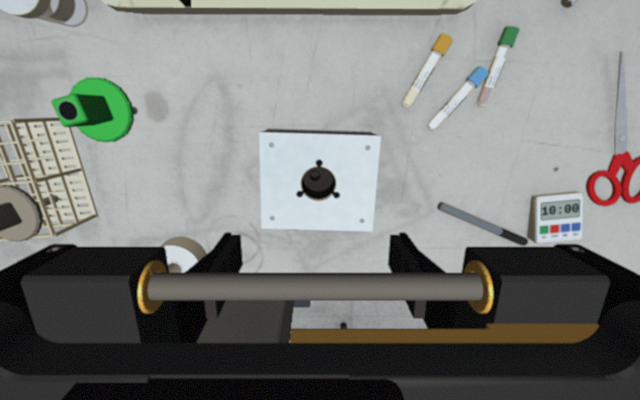

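The wrist view shows the mixer's well at (319,183), and inside it a faint round mark near (316,176). I'll fit the mouth and stretch the contrast in the well.

```bash
python3 - <<'E'
from h import *
z=np.load('w1.npz');im,d=z['im'],z['d'];p={k:z[k] for k in('fx','fy','cx','cy','xyz','orientation')}
g=cv2.cvtColor(im,cv2.COLOR_RGB2GRAY)
roi=(g[150:215,285:355]<110).astype(np.uint8)
op=cv2.morphologyEx(roi,cv2.MORPH_OPEN,cv2.getStructuringElement(cv2.MORPH_ELLIPSE,(15,15)))
for m,nm in((op,'well'),(roi&~cv2.dilate(op,np.ones((3,3),np.uint8)),'stud')):
    for c in cv2.findContours(m,0,2)[0]:
        if cv2.contourArea(c)<8: continue
        (u,v),r=cv2.minEnclosingCircle(c); M=cv2.moments(c);u,v=M['m10']/M['m00']+285,M['m01']/M['m00']+150
        print(nm,u,v,r,onplane(p,u,v,.068))
fx=op.astype(bool)
print('circle extents',cv2.boundingRect(op))
c=im[158:208,294:344].astype(float); c=np.clip(c*4,0,255).astype(np.uint8)
save('w1c.png',cv2.resize(c,(500,500),interpolation=cv2.INTER_CUBIC))
dd=d[175:192:4,305:333:4];print(dd.round(3)); print('d corner',d[140,280])
# top estimate
t=np.load('top.npz');gt=cv2.cvtColor(t['im'],cv2.COLOR_RGB2GRAY);pt=camera_params('top')
print('top well',onplane(pt,429.6,204.6,.068))
E
```

```text
well 317.9877600979192 182.98470012239903 16.763153076171875 [ 0.5179947  -0.20249532  0.068     ]
stud 335.77477477477476 194.52252252252254 2.9155757427215576 [ 0.50469215 -0.22268787  0.068     ]
stud 299.5 193.5 2.9155757427215576 [ 0.50571641 -0.18170486  0.068     ]
stud 318.7235772357724 162.5528455284553 2.9155757427215576 [ 0.54097822 -0.20314339  0.068     ]
circle extents (17, 17, 33, 33)
[[0.379 0.379 0.399 0.398 0.379 0.378 0.378]
 [0.38  0.38  0.389 0.381 0.381 0.381 0.38 ]
 [0.382 0.382 0.382 0.383 0.381 0.382 0.383]
 [0.377 0.383 0.384 0.382 0.383 0.384 0.377]
 [0.364 0.376 0.383 0.387 0.384 0.375 0.362]]
d corner 0.32361957
top well [ 0.51615021 -0.20278723  0.068     ]
```

View pics/w1c.png

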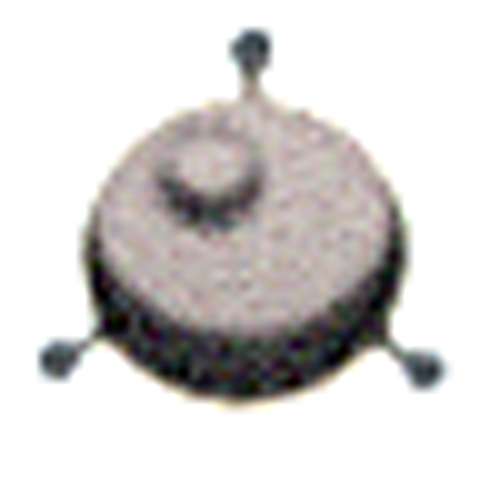

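The well crop shows three studs and the drive hole's rim centred at (211,178), which is image pixel (315.1,175.8), up and to the left of the floor's centre.

```bash
python3 - <<'E'
from h import *
z=np.load('w1.npz');p={k:z[k] for k in('fx','fy','cx','cy','xyz','orientation')}
h=onplane(p,315.1,175.8,.024);w=np.array([.5175,-.2025,.024]);print(h,h-w,np.hypot(*(h-w)[:2]))
d=z['d'];
for u,v in((319,190),(316,174),(315,172)): print(atdepth(p,u,v,d[v,u]))
E
```

```text
[ 0.51670378 -0.19924891  0.024     ] [-7.96218053e-04  3.25108607e-03  2.08166817e-17] 0.003347166535216602
[ 0.4984064  -0.20429301  0.02458479]
[ 0.51520846 -0.2004306   0.00577974]
[ 0.51784334 -0.19910222  0.00559902]
```

>>> apply_moves --rows '[{"x": -34, "y": -340, "z": 0, "rx": 0, "ry": 0, "rz": 0, "claw": 0}, {"x": -34, "y": -340, "z": 0, "rx": 0, "ry": 0, "rz": 0, "claw": 0}, {"x": -34, "y": -340, "z": 0, "rx": 0, "ry": 0, "rz": 0, "claw": 0}, {"x": -34, "y": -340, "z": 0, "rx": 0, "ry": 0, "rz": 0, "claw": 0}, {"x": -34, "y": -340, "z": 0, "rx": 0, "ry": 0, "rz": 0, "claw": 0}, {"x": -34, "y": -340, "z": 0, "rx": 0, "ry": 0, "rz": 0, "claw": 0}, {"x": -34, "y": -340, "z": 0, "rx": 0, "ry": 0, "rz": 0, "claw": 0}, {"x": -34, "y": -340, "z": 0, "rx": 0, "ry": 0, "rz": 0, "claw": 0}]'

```text
time_s: 2.4
position: [0.4842, 0.1379, 0.2594]
tcp_rot: [[1.0, -0.002, -0.0], [-0.002, -1.0, -0.001], [-0.0, 0.001, -1.0]]
force: [0.9, 0.6, 0.9]
opening: 1.0
grasp_force: 0.0
```

```bash
cat > head.py <<'E'
from h import *
p=camera_params('wrist');im,d=capture('wrist');save('w2.png',im);np.savez('w2.npz',im=im,d=d,**p)
v,u=np.mgrid[0:400,0:640];D=np.stack([(u-p['cx'])/p['fx'],-(v-p['cy'])/p['fy'],-np.ones(u.shape)],-1)*d[...,None]
P=D@np.array(p['orientation']).T+p['xyz']
near=(np.hypot(P[...,0]-.483,P[...,1]-.14)<.045)&(d>0)
for nm,lo,hi in(('block',.116,.130),('flange',.079,.088)):
    m=near&(P[...,2]>lo)&(P[...,2]<hi); q=P[m]
    (c,s,a)=cv2.minAreaRect((q[:,:2]*1000).astype(np.float32)); print(nm,m.sum(),np.array(c).round(1),np.array(s).round(1),round(a,1),'z',np.median(q[:,2]).round(4))
    mm=cv2.morphologyEx(m.astype(np.uint8),cv2.MORPH_CLOSE,np.ones((5,5)));cs=max(cv2.findContours(mm,0,2)[0],key=cv2.contourArea)
    w=np.array([onplane(p,x,y,np.median(q[:,2]))[:2]*1000 for x,y in cs[:,0]],np.float32)
    print(' contour rect',cv2.minAreaRect(w),'circle',cv2.minEnclosingCircle(w))
E
python3 head.py
```

```text
block 732 [483.9 142.5] [26.3 26. ] 16.9 z 0.1222
 contour rect ((485.0658264160156, 142.48184204101562), (26.647960662841797, 25.798015594482422), 16.68499183654785) circle ((485.0444030761719, 142.33705139160156), 17.02164649963379)
flange 1898 [483.9 142.3] [64.9 64.7] 88.7 z 0.0814
 contour rect ((484.3022155761719, 142.3308563232422), (64.60548400878906, 64.05506134033203), 89.8885498046875) circle ((484.3126525878906, 142.48342895507812), 33.25973129272461)
```

View pics/w2.png

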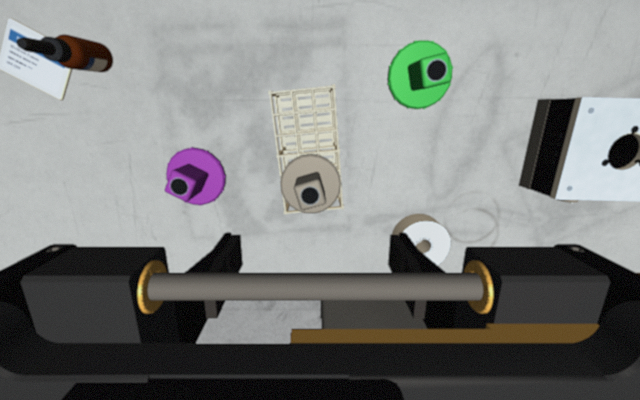

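The wrist view shows the grey head at (310,185), with the purple one at (195,178) and the green one at (420,75) clear of it. By depth the head's axis is at (484.4,142.4) mm with the block turned 16.7°.

```bash
python3 -c "
from h import *
go(.4844,.1424,.112,106.7)"
```

```text
{'shift': array([  0.2,  -4.8, 147.5]), 0: array([ 0.000e+00, -1.000e-02,  2.719e+01]), 180: array([ 0.01,  0.  , -2.81])} j6 93.3
```

>>> apply_moves --rows '[{"x": 0, "y": -4.8, "z": 30, "rx": 0, "ry": 0, "rz": -2.8, "claw": 0}, {"x": 0, "y": -4.8, "z": 60, "rx": 0, "ry": 0, "rz": -2.8, "claw": 0}, {"x": 0, "y": -4.8, "z": 90, "rx": 0, "ry": 0, "rz": -2.8, "claw": 0}, {"x": 0, "y": -4.8, "z": 90, "rx": 0, "ry": 0, "rz": -2.8, "claw": 0}, {"x": 0, "y": -4.8, "z": 90, "rx": 0, "ry": 0, "rz": -2.8, "claw": 0}]'

```text
time_s: 3.08
position: [0.485, 0.1433, 0.1703]
tcp_rot: [[0.958, 0.287, 0.001], [0.287, -0.958, -0.0], [0.001, 0.0, -1.0]]
force: [0.4, 0.3, 0.3]
opening: 0.999
grasp_force: 0.0
```

```bash
python3 -c "
from h import *
go(.4844,.1424,.112,106.7);print(read_state()['position'])"
```

```text
{'shift': array([-0.9,  0.7, 58.3]), 0: array([-2.e-02, -1.e-02,  3.e+01]), 180: array([ 0.  , -0.01, -0.  ])} j6 77.1
[0.48495122 0.143293   0.17027935]
```

>>> apply_moves --rows '[{"x": -0.9, "y": 0.7, "z": 25, "rx": 0, "ry": 0, "rz": 0, "claw": 0}, {"x": -0.9, "y": 0.7, "z": 50, "rx": 0, "ry": 0, "rz": 0, "claw": 0}, {"x": -0.9, "y": 0.7, "z": 58, "rx": 0, "ry": 0, "rz": 0, "claw": 0}, {"x": -0.9, "y": 0.7, "z": 58, "rx": 0, "ry": 0, "rz": 0, "claw": 0}, {"x": -0.9, "y": 0.7, "z": 58, "rx": 0, "ry": 0, "rz": 0, "claw": 200}, {"x": -0.9, "y": 0.7, "z": 58, "rx": 0, "ry": 0, "rz": 0, "claw": 230}, {"x": -0.9, "y": 0.7, "z": 58, "rx": 0, "ry": 0, "rz": 0, "claw": 230}, {"x": -0.9, "y": 0.7, "z": 58, "rx": 0, "ry": 0, "rz": 0, "claw": 230}, {"x": -0.9, "y": 0.7, "z": 58, "rx": 0, "ry": 0, "rz": 0, "claw": 230}, {"x": -0.9, "y": 0.7, "z": 58, "rx": 0, "ry": 0, "rz": 0, "claw": 230}]'

```text
time_s: 4.32
position: [0.4833, 0.1433, 0.1115]
tcp_rot: [[0.957, 0.289, -0.0], [0.289, -0.957, -0.0], [-0.0, -0.0, -1.0]]
force: [0.3, -0.8, 0.4]
opening: 0.406
grasp_force: 0.0
```

>>> apply_moves --rows '[{"x": 0, "y": 0, "z": 0, "rx": 0, "ry": 0, "rz": 0, "claw": 230}, {"x": 0, "y": 0, "z": 0, "rx": 0, "ry": 0, "rz": 0, "claw": 230}, {"x": 0, "y": 0, "z": 0, "rx": 0, "ry": 0, "rz": 0, "claw": 230}, {"x": 0, "y": 0, "z": 0, "rx": 0, "ry": 0, "rz": 0, "claw": 230}]'

```text
time_s: 4.82
position: [0.4834, 0.1432, 0.1115]
tcp_rot: [[0.957, 0.289, 0.0], [0.289, -0.957, -0.0], [0.0, 0.0, -1.0]]
force: [-0.2, -1.5, 1.0]
opening: 0.3
grasp_force: 30.0
```

>>> apply_moves --rows '[{"x": 0, "y": 0, "z": -15, "rx": 0, "ry": 0, "rz": 0, "claw": 230}, {"x": 0, "y": 0, "z": -40, "rx": 0, "ry": 0, "rz": 0, "claw": 230}, {"x": 0, "y": 0, "z": -70, "rx": 0, "ry": 0, "rz": 0, "claw": 230}, {"x": 0, "y": 0, "z": -100, "rx": 0, "ry": 0, "rz": 0, "claw": 230}, {"x": 0, "y": 0, "z": -110, "rx": 0, "ry": 0, "rz": 0, "claw": 230}, {"x": 0, "y": 0, "z": -110, "rx": 0, "ry": 0, "rz": 0, "claw": 230}]'

```text
time_s: 5.58
position: [0.4833, 0.1433, 0.2221]
tcp_rot: [[0.957, 0.289, 0.001], [0.289, -0.957, 0.0], [0.001, 0.0, -1.0]]
force: [0.4, 0.2, -2.5]
opening: 0.294
grasp_force: 30.0
```

```bash
python3 -c "
from h import *
go(.5157,-.1984,.2215,106.7);s=read_state();print(s['position'],s['force'],s['opening'],s['grasp_force'])"
```

```text
{'shift': array([-67.7, 336.5,   0.6]), 0: array([ 2.000e-02,  0.000e+00, -2.999e+01]), 180: array([ 0.  , -0.01,  0.01])} j6 77.0
[0.48333577 0.14331128 0.22211971] [ 0.44305532  0.17060325 -2.45581107] 0.294126451586991 29.999444377608597
```

>>> apply_moves --rows '[{"x": -4, "y": 20, "z": 0, "rx": 0, "ry": 0, "rz": 0, "claw": 230}, {"x": -12, "y": 60, "z": 0, "rx": 0, "ry": 0, "rz": 0, "claw": 230}, {"x": -22, "y": 110, "z": 0, "rx": 0, "ry": 0, "rz": 0, "claw": 230}, {"x": -32, "y": 160, "z": 0, "rx": 0, "ry": 0, "rz": 0, "claw": 230}, {"x": -42, "y": 210, "z": 0, "rx": 0, "ry": 0, "rz": 0, "claw": 230}, {"x": -52, "y": 260, "z": 0, "rx": 0, "ry": 0, "rz": 0, "claw": 230}, {"x": -61, "y": 305, "z": 0, "rx": 0, "ry": 0, "rz": 0, "claw": 230}, {"x": -66, "y": 328, "z": 0, "rx": 0, "ry": 0, "rz": 0, "claw": 230}, {"x": -67.7, "y": 336.5, "z": 0, "rx": 0, "ry": 0, "rz": 0, "claw": 230}, {"x": -67.7, "y": 336.5, "z": 0, "rx": 0, "ry": 0, "rz": 0, "claw": 230}]'

```text
time_s: 6.82
position: [0.5152, -0.1975, 0.2209]
tcp_rot: [[0.957, 0.289, -0.001], [0.289, -0.957, 0.002], [-0.001, -0.002, -1.0]]
force: [0.5, 0.5, -2.1]
opening: 0.295
grasp_force: 30.0
```

```bash
python3 - <<'E'
from h import *
go(.5157,-.1984,.2215,106.7)
p=camera_params('wrist');im,d=capture('wrist');save('w3.png',np.clip(im.astype(float)*1.3,0,255).astype(np.uint8))
s=read_state();print(s['position'],s['force'])
E
```

```text
{'shift': array([ 0.2,  1. , -0.6]), 0: array([-1.000e-02, -3.000e-02, -2.999e+01]), 180: array([-0.02,  0.01,  0.01])} j6 40.6
[ 0.51517989 -0.19689269  0.22109676] [ 0.51196596 -0.08977788 -2.13428273]
```

View pics/w3.png

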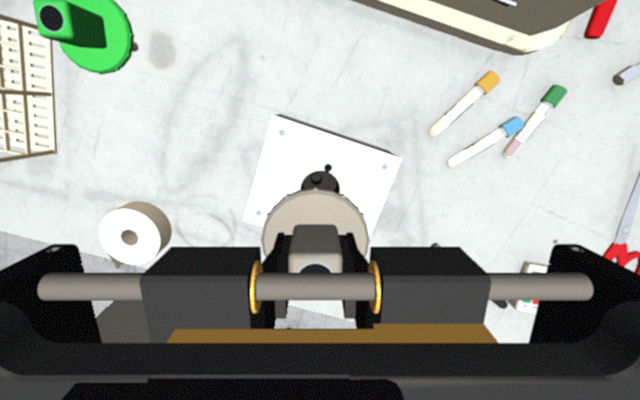

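The wrist view shows the held head at (315,230), hanging over the well at (320,185), with the drive hole just visible at (318,180). Going down into the well.

>>> apply_moves --rows '[{"x": 0, "y": 1.6, "z": 15, "rx": 0, "ry": 0, "rz": 0, "claw": 230}, {"x": 0, "y": 1.6, "z": 40, "rx": 0, "ry": 0, "rz": 0, "claw": 230}, {"x": 0, "y": 1.6, "z": 65, "rx": 0, "ry": 0, "rz": 0, "claw": 230}, {"x": 0, "y": 1.6, "z": 85, "rx": 0, "ry": 0, "rz": 0, "claw": 230}, {"x": 0, "y": 1.6, "z": 94, "rx": 0, "ry": 0, "rz": 0, "claw": 230}, {"x": 0, "y": 1.6, "z": 96, "rx": 0, "ry": 0, "rz": 0, "claw": 230}, {"x": 0, "y": 1.6, "z": 96, "rx": 0, "ry": 0, "rz": 0, "claw": 230}, {"x": 0, "y": 1.6, "z": 96, "rx": 0, "ry": 0, "rz": 0, "claw": 230}]'

```text
time_s: 7.88
position: [0.5167, -0.2002, 0.1263]
tcp_rot: [[0.957, 0.289, 0.001], [0.289, -0.957, -0.001], [0.001, 0.001, -1.0]]
force: [-1.0, -0.1, -1.7]
opening: 0.297
grasp_force: 30.0
```

```bash
python3 -c "
from h import *
go(.5157,-.1984,.1195);s=read_state();print(s['position'],s['force'],s['moment'])"
```

```text
{'shift': array([-0.4, -2. ,  6.8])} j6 40.5
[ 0.5166627  -0.20021626  0.12631375] [-0.99393527 -0.11497614 -1.72270575] [-0.01190695 -0.04185755  0.0775357 ]
```

>>> apply_moves --rows '[{"x": -0.4, "y": -2.0, "z": 0, "rx": 0, "ry": 0, "rz": 0, "claw": 230}, {"x": -0.4, "y": -2.0, "z": 2, "rx": 0, "ry": 0, "rz": 0, "claw": 230}, {"x": -0.4, "y": -2.0, "z": 4, "rx": 0, "ry": 0, "rz": 0, "claw": 230}, {"x": -0.4, "y": -2.0, "z": 5, "rx": 0, "ry": 0, "rz": 0, "claw": 230}, {"x": -0.4, "y": -2.0, "z": 6, "rx": 0, "ry": 0, "rz": 0, "claw": 230}, {"x": -0.4, "y": -2.0, "z": 6, "rx": 0, "ry": 0, "rz": 0, "claw": 230}]'

```text
time_s: 8.62
position: [0.5152, -0.1982, 0.1194]
tcp_rot: [[0.957, 0.289, -0.0], [0.289, -0.957, 0.0], [-0.0, -0.0, -1.0]]
force: [-0.3, 0.1, -1.4]
opening: 0.297
grasp_force: 30.0
```

>>> apply_moves --rows '[{"x": 0, "y": 0, "z": 0.7, "rx": 0, "ry": 0, "rz": 0, "claw": 230}, {"x": 0, "y": 0, "z": 1.4, "rx": 0, "ry": 0, "rz": 0, "claw": 230}, {"x": 0, "y": 0, "z": 2, "rx": 0, "ry": 0, "rz": 0, "claw": 230}]'

```text
time_s: 9.0
position: [0.5155, -0.1983, 0.1176]
tcp_rot: [[0.957, 0.289, 0.001], [0.289, -0.957, -0.0], [0.001, 0.0, -1.0]]
force: [0.2, 0.6, -0.7]
opening: 0.297
grasp_force: 30.0
```

>>> apply_moves --rows '[{"x": 0, "y": 0, "z": 0.7, "rx": 0, "ry": 0, "rz": 0, "claw": 230}, {"x": 0, "y": 0, "z": 1.4, "rx": 0, "ry": 0, "rz": 0, "claw": 230}, {"x": 0, "y": 0, "z": 1.4, "rx": 0, "ry": 0, "rz": 0, "claw": 230}]'

```text
time_s: 9.38
position: [0.5155, -0.1983, 0.1162]
tcp_rot: [[0.957, 0.289, 0.001], [0.289, -0.957, -0.0], [0.001, 0.0, -1.0]]
force: [0.3, 0.3, -1.9]
opening: 0.292
grasp_force: 30.0
```

>>> apply_moves --rows '[{"x": 0, "y": 0, "z": 0.8, "rx": 0, "ry": 0, "rz": 0, "claw": 230}, {"x": 0, "y": 0, "z": 1.6, "rx": 0, "ry": 0, "rz": 0, "claw": 230}, {"x": 0, "y": 0, "z": 2.4, "rx": 0, "ry": 0, "rz": 0, "claw": 230}, {"x": 0, "y": 0, "z": 2.4, "rx": 0, "ry": 0, "rz": 0, "claw": 230}]'

```text
time_s: 9.88
position: [0.5154, -0.1983, 0.1138]
tcp_rot: [[0.957, 0.289, 0.001], [0.289, -0.957, -0.0], [0.0, 0.0, -1.0]]
force: [1.1, -0.1, -0.4]
opening: 0.297
grasp_force: 30.0
```

It's in the hole: the tip is about 6 mm below the floor with no load. Lowering on towards the studs.

>>> apply_moves --rows '[{"x": 0, "y": 0, "z": 0.8, "rx": 0, "ry": 0, "rz": 0, "claw": 230}, {"x": 0, "y": 0, "z": 1.6, "rx": 0, "ry": 0, "rz": 0, "claw": 230}, {"x": 0, "y": 0, "z": 2.4, "rx": 0, "ry": 0, "rz": 0, "claw": 230}, {"x": 0, "y": 0, "z": 3.2, "rx": 0, "ry": 0, "rz": 0, "claw": 230}, {"x": 0, "y": 0, "z": 4.0, "rx": 0, "ry": 0, "rz": 0, "claw": 230}, {"x": 0, "y": 0, "z": 4.0, "rx": 0, "ry": 0, "rz": 0, "claw": 230}]'

```text
time_s: 10.62
position: [0.5154, -0.1983, 0.1097]
tcp_rot: [[0.957, 0.289, 0.0], [0.289, -0.957, -0.0], [0.0, 0.0, -1.0]]
force: [1.7, 0.8, -1.1]
opening: 0.295
grasp_force: 30.0
```

>>> apply_moves --rows '[{"x": 0, "y": 0, "z": 0.4, "rx": 0, "ry": 0, "rz": 0, "claw": 230}, {"x": 0, "y": 0, "z": 0.8, "rx": 0, "ry": 0, "rz": 0, "claw": 230}, {"x": 0, "y": 0, "z": 1.2, "rx": 0, "ry": 0, "rz": 0, "claw": 230}, {"x": 0, "y": 0, "z": 1.2, "rx": 0, "ry": 0, "rz": 0, "claw": 230}]'

```text
time_s: 11.12
position: [0.5154, -0.1983, 0.1086]
tcp_rot: [[0.957, 0.289, 0.0], [0.289, -0.957, -0.0], [0.0, 0.0, -1.0]]
force: [2.0, 1.3, -0.3]
opening: 0.296
grasp_force: 30.0
```

>>> apply_moves --rows '[{"x": 0.5, "y": 0, "z": 0.3, "rx": 0, "ry": 0, "rz": 0, "claw": 230}, {"x": 0.5, "y": 0, "z": 0.6, "rx": 0, "ry": 0, "rz": 0, "claw": 230}, {"x": 0.5, "y": 0, "z": 0.6, "rx": 0, "ry": 0, "rz": 0, "claw": 230}]'

```text
time_s: 11.5
position: [0.5155, -0.1981, 0.1079]
tcp_rot: [[0.957, 0.289, -0.0], [0.289, -0.957, -0.0], [-0.0, -0.0, -1.0]]
force: [1.5, 0.4, -0.5]
opening: 0.293
grasp_force: 30.0
```

>>> apply_moves --rows '[{"x": 0.5, "y": 0, "z": 0.3, "rx": 0, "ry": 0, "rz": 0, "claw": 230}, {"x": 0.5, "y": 0, "z": 0.6, "rx": 0, "ry": 0, "rz": 0, "claw": 230}, {"x": 0.5, "y": 0, "z": 0.6, "rx": 0, "ry": 0, "rz": 0, "claw": 230}]'

```text
time_s: 11.88
position: [0.5157, -0.1981, 0.1077]
tcp_rot: [[0.957, 0.289, -0.001], [0.289, -0.957, -0.0], [-0.001, -0.0, -1.0]]
force: [-1.0, -0.6, 5.9]
opening: 0.297
grasp_force: 30.0
```

Contact at about 7 N, right at the expected home height. Easing off slightly, then opening and withdrawing.

>>> apply_moves --rows '[{"x": 0, "y": 0, "z": -0.2, "rx": 0, "ry": 0, "rz": 0, "claw": 230}, {"x": 0, "y": 0, "z": -0.2, "rx": 0, "ry": 0, "rz": 0, "claw": 60}, {"x": 0, "y": 0, "z": -0.2, "rx": 0, "ry": 0, "rz": 0, "claw": 60}, {"x": 0, "y": 0, "z": -0.2, "rx": 0, "ry": 0, "rz": 0, "claw": 60}, {"x": 0, "y": 0, "z": -0.2, "rx": 0, "ry": 0, "rz": 0, "claw": 60}, {"x": 0, "y": 0, "z": -0.2, "rx": 0, "ry": 0, "rz": 0, "claw": 60}, {"x": 0, "y": 0, "z": -0.2, "rx": 0, "ry": 0, "rz": 0, "claw": 60}, {"x": 0, "y": 0, "z": -0.2, "rx": 0, "ry": 0, "rz": 0, "claw": 60}]'

```text
time_s: 12.88
position: [0.5162, -0.1979, 0.1076]
tcp_rot: [[0.957, 0.289, 0.0], [0.289, -0.957, 0.0], [0.0, -0.0, -1.0]]
force: [-0.3, -0.5, 0.3]
opening: 0.757
grasp_force: 0.0
```

>>> apply_moves --rows '[{"x": 0, "y": 0, "z": -10, "rx": 0, "ry": 0, "rz": 0, "claw": 60}, {"x": 0, "y": 0, "z": -35, "rx": 0, "ry": 0, "rz": 0, "claw": 60}, {"x": 0, "y": 0, "z": -70, "rx": 0, "ry": 0, "rz": 0, "claw": 60}, {"x": 0, "y": 0, "z": -110, "rx": 0, "ry": 0, "rz": 0, "claw": 60}, {"x": 0, "y": 0, "z": -150, "rx": 0, "ry": 0, "rz": 0, "claw": 60}, {"x": 0, "y": 0, "z": -150, "rx": 0, "ry": 0, "rz": 0, "claw": 60}, {"x": 0, "y": 0, "z": -150, "rx": 0, "ry": 0, "rz": 0, "claw": 60}]'

```text
time_s: 13.75
position: [0.5157, -0.1976, 0.2576]
tcp_rot: [[0.957, 0.289, -0.0], [0.289, -0.957, 0.0], [-0.0, -0.0, -1.0]]
force: [-0.2, -0.3, 0.2]
opening: 0.762
grasp_force: 0.0
```

```bash
python3 - <<'E'
from h import *
p=camera_params('wrist');im,d=capture('wrist');save('w4.png',im)
v,u=np.mgrid[0:400,0:640];D=np.stack([(u-p['cx'])/p['fx'],-(v-p['cy'])/p['fy'],-np.ones(u.shape)],-1)*d[...,None]
P=D@np.array(p['orientation']).T+p['xyz']
near=(np.hypot(P[...,0]-.5165,P[...,1]+.199)<.04)&(d>0)
for nm,lo,hi in(('block',.107,.13),('flange',.074,.095)):
    q=P[near&(P[...,2]>lo)&(P[...,2]<hi)]
    A=np.c_[q[:,:2]-q[:,:2].mean(0),np.ones(len(q))];c=np.linalg.lstsq(A,q[:,2],rcond=None)[0]
    print(nm,len(q),q.mean(0).round(4),'slope deg',np.degrees(c[:2]).round(2))
q=P[(P[...,2]>.06)&(P[...,2]<.073)&(np.hypot(P[...,0]-.5165,P[...,1]+.199)<.06)]; print('cover z',np.median(q[:,2]))
E
```

```text
block 754 [ 0.517  -0.1975  0.1179] slope deg [-5.38 -1.57]
flange 1982 [ 0.5207 -0.1964  0.078 ] slope deg [0.65 0.25]
cover z 0.06798794191791308
```

View pics/w4.png

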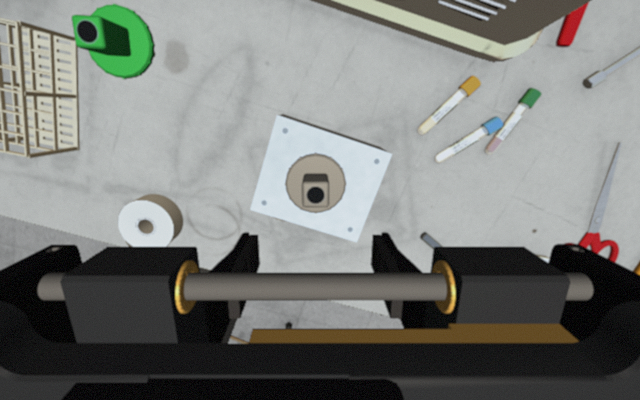

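The picture shows the head seated on the mixer at (315,183). The flange top measures 78 mm, which is 8 mm above the studs. The block's fitted slope includes pixels from its side wall; the flange itself is level. Handing in.

```bash
python3 -c "
from rig import hand_in
print(hand_in())"
```

```text
the job is handed in; nothing more can be done
None
```

The mixing head is fitted on the mixer, with its pin in the drive hole and the flange resting level on the studs; it was released and the job handed in at about 14 s, with about 7 N measured when the flange met the studs.

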